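# Crack open the stuck lid of the topping box and hold it ajar

### The arm

A 7-joint arm with a two-finger parallel gripper is mounted at the origin on the work surface. World frame = base frame: x ahead of the robot, y to its left, z up, the work surface at z = 0. Lengths are in m, angles in rad, forces in N, time in s.
With the tool pointing down it reaches from about 0.4 to 0.875 m from the base axis. Payload 4.4 kg.
Tool frame: the origin (TCP) lies midway between the tips of the shut fingers; the grasp point (between the pads) lies 19 mm behind it; z points along the fingers, y is the direction in which the jaws open and shut (so a half turn about z gives the same grasp; the last joint's range is limited). The gripper opens to 85 mm and grips with 20 to 120 N. Pads are 22 mm wide; open, the fingers measure 114 mm over their backs; the gripper's body (76 mm by 85 mm) begins 54 mm behind the grasp point. The pads swing forward as they close: fully open they stand 13 mm farther back than shut.
Start: joints at [1.127, 0.628, 0.038, 1.517, -0.027, 0.996, -0.02], TCP at [0.24, -0.604, 0.231] pointing down, gripper open.
Joint ranges: [-3.06, 3.06], [-0.37, 2.12], [-1.25, 1.32], [0.18, 2.47], [-1.1, 4.24], [0.23, 1.98], [-2.94, 2.94]. Speed limits (rad/s): [2.57, 2.57, 3.14, 3.14, 3.14, 3.14, 3.14].

### API

Orientations are given as a rotation vector (axis times angle).
In Python, from bench import robot, cams, workorder gives the robot as it stands.
- The arm moves only by the shell command python3 -m creep 'ROWS' [OPENING] [FORCE]. ROWS is JSON, a list of rows, each an object with "xyz": the shift along the tool's x, y, z in mm, a list of three; "delta_rot": the turn, a rotation vector about the tool's x, y, z in rad, a list of three. In form: [{"xyz": [tx, ty, tz], "delta_rot": [ax, ay, az]}, ...]. A call has 1 to 20 rows; each row shifts and turns the commanded pose from where the row before left it, along the tool's axes as they then stand; what a row does not reach is not made up. A row lasts 1/8 s, in which the tool goes at most 62.5 mm and 10.7 degrees, less where a joint would pass 70% of its speed; a pose out of reach is approached as far as the arm can. A call is refused whole if a number of a shift passes 62.5 or a number of a turn 0.188, either way. A call with a gripper value outside its range is refused whole. OPENING is the opening in per cent of the stroke, from 0 (shut) to 100 (fully open), set as the call begins (- or left out, the last holds). The fingers move at their own pace and stop on an object; FORCE is the grip in N (left out, the last holds). Time passes only in rows, so rows that do not move let the fingers close. It gives the time, the measured TCP pose, the force and the opening at its end, in the units of the state.
- robot.observe(): the state, without advancing time (a new reading comes with each control period).
- cams.read_camera(name): name is "side" or "top" or "wrist"; returns the picture (400x640x3 uint8, red, green, blue); there is no depth.
- cams.calibration(name): a dict with "intrinsics" (3x3 intrinsics, pixels), "origin" and "attitude" of the camera in the world; the wrist camera has in their place "mount" (4x4, takes a point from camera to tool coordinates, whose origin is the TCP and whose axes are the flange's). Camera axes: x right, y down, z forward; pixel columns grow to the right and rows downward; lengths in m; the calibration is good to about 2 mm. The wrist camera is an equidistant fisheye: a pixel r from the principal point sees the ray r / f radians off the axis. A picture is of the moment at which its call begins: read the wrist's pose just before it. calibration takes no time and is no camera call.
- workorder.hand_in(): hands the job in, once; it reports no verdict.
The state is a dict: "time": time; "joint_positions": joint angles; "joint_velocities": joint speeds; "joint_torque": joint torques, N m; "position": TCP position; "orientation": TCP orientation; "wrist_force": force on the tool from outside, world axes, zero at the start; "torque": the same for the moment, N m; "opening": finger opening in m.
Only numpy, scipy, OpenCV 4.12 (cv2) and the standard library are available. Lean on these libraries where they do the work, as an engineer would, in place of code of your own. Each camera call takes 0.05 s, during which the arm holds its last target.

### The job

Dried polishing slurry has stuck the rubber seal of the chilled topping box on the counter. First take the hand polishing pad off its lid and set it down flat in the open tray; then pull the lid up by its bar handle until the seal breaks free, without letting it fly up (its front edge never more than 90 mm open), and finish while still holding the handle in the fingers, the lid ajar with a gap of about 30 mm at its front edge. Leave the bottle, the tape roll and the knife where they are.

Things in the scene. Friction and masses are not known exactly. Their poses are not given: they have to be found in the camera images.
- lid (a joint): Hinge of the box's lid, rad; 0 shut, grows as the front edge rises. The front edge is 223 mm from the hinge: a 30 mm gap is about 0.135 rad. The seal resists with a peak of about 15 to 20 N at the handle in the first 5 mm of lift and lets go by 13 mm; past that (it may push up a little as it lets go) the lid (0.55 kg) has only its weight, about 3.5 N at the handle, and falls back onto the seal if let go.
- box: The fixed steel topping box, 220 x 220 mm, 107 mm high to the underside of its lid, a steel plate 222 x 224 x 10 mm whose top is 117 mm above the counter. Origin: centre of its underside; x points from the handle side (nearest the robot) to the hinge side, z up.
- lid_handle (a point): Middle of the lid's handle: a round steel bar 12 mm thick, 130 mm long, running along its own y axis (the box's y axis), its centre 34 mm above the lid's top face, on a post at either end. It lies 190 mm from the hinge line and 33 mm behind the lid's front edge. The point turns with the lid: x points from the handle towards the hinge.
- lid_hinge (a point): Middle of the lid's hinge line at the back of the box (the side away from the robot), at the height of the lid's underside, 107 mm above the counter. y runs along the hinge, x points away from the handle, z up. Shut, the handle is at (-190, 0, +44) mm in this frame.
- pad_grip (a point): Middle of the grip of the hand polishing pad, which lies on the lid behind the handle at the start. The pad is a flat base 55 (its x) x 110 (its y) x 16 mm with an upright grip ridge on top, 26 mm thick along x, 88 mm long along y, reaching from 16 to 52 mm above the underside; about 0.25 kg (varies). This point is 38 mm above the underside; z up.
- tray_in (a point): Centre of the inner floor of the open grey tray, which stands fixed on the counter to the left or the right of the box: inside 150 (its x) x 190 (its y) mm, walls 5 mm thick, rim 32 mm above the counter, floor 5 mm above it.
- bottle_mid (a point): Bystander: middle of an upright white bottle with a cap, 66 mm across, 170 mm high, standing on the other side of the box from the tray.
- tape_mid (a point): Bystander: centre of a roll of tape lying flat, 100 mm across, 25 mm high.
- knife_mid (a point): Bystander: middle of a utility knife lying flat, 32 x 180 x 22 mm, long along its y.
There are look-alikes about, which are no part of the job. Of the things like the part that bears pad_grip, leave any that is green; of the rest the larger one is meant.

How it is judged:
By the outcome, as a careful person would: the job done as asked, in the order asked, and still so for the second after the job is handed in, while the arm keeps its last pose, push and grip.
It also fails if it takes over 51 s, if anything falls off the work surface, if the arm or the gripper's body presses on something with over 40 N, if the wrist force passes 120 N, or if a joint passes its speed limit or range.

## Working session

There is one attempt and no reset: what is moved stays moved. The work goes in short steps, Python scripts to look and compute and a shell command to move; the robot and the scene stay as the last step left them, time stands still between calls to the robot, and variables do not carry over. Pictures are saved under pics/ and viewed, and the job is handed in when it is done.

```bash
ls; mkdir -p pics
python3 - <<'E'
from bench import robot,cams
import cv2
s=robot.observe()
print({k:(v if not hasattr(v,'__len__') else [round(float(x),3) for x in v]) for k,v in s.items()})
for n in ['side','top','wrist']:
    im=cams.read_camera(n); cv2.imwrite(f'pics/{n}0.png',im[:,:,::-1]); print(n,cams.calibration(n))
E
```

```text
pics
{'time': 0.0, 'joint_positions': [1.127, 0.629, 0.038, 1.518, -0.027, 0.996, -0.02], 'joint_velocities': [0.001, -0.0, -0.001, 0.001, 0.001, 0.001, 0.001], 'joint_torque': [0.001, -56.339, 1.227, -19.344, 0.011, 0.011, 0.0], 'position': [0.24, -0.604, 0.23], 'orientation': [-3.084, -0.589, 0.001], 'wrist_force': [0.412, -0.362, 0.373], 'torque': [0.019, -0.035, 0.013], 'opening': 0.08516310944127681}
side {'intrinsics': array([[420.47386993,   0.        , 324.56479716],
       [  0.        , 420.47386993, 199.78648296],
       [  0.        ,   0.        ,   1.        ]]), 'origin': array([ 0.56737756, -0.79712457,  0.76018502]), 'attitude': array([-2.23835951,  0.10497451, -0.05983945])}
top {'intrinsics': array([[457.32869408,   0.        , 321.46457435],
       [  0.        , 457.32869408, 187.62509966],
       [  0.        ,   0.        ,   1.        ]]), 'origin': array([ 0.45958189, -0.01575052,  1.25612058]), 'attitude': array([-2.1544305 ,  2.1452603 , -0.14602588])}
wrist {'intrinsics': array([[309.70691629,   0.        , 316.97163761],
       [  0.        , 309.70691629, 197.5722382 ],
       [  0.        ,   0.        ,   1.        ]]), 'mount': array([[-2.67041396e-06, -9.48565173e-01, -3.16581919e-01,
         8.08489047e-02],
       [ 9.99999415e-01,  3.39913881e-04, -1.02690919e-03,
         2.35609295e-05],
       [ 1.08170088e-03, -3.16581737e-01,  9.48564618e-01,
        -1.41980260e-01],
       [ 0.00000000e+00,  0.00000000e+00,  0.00000000e+00,
         1.00000000e+00]])}
```

View pics/side0.png

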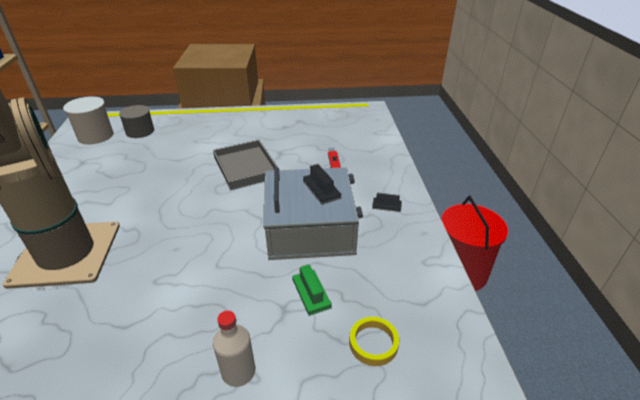

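View pics/top0.png

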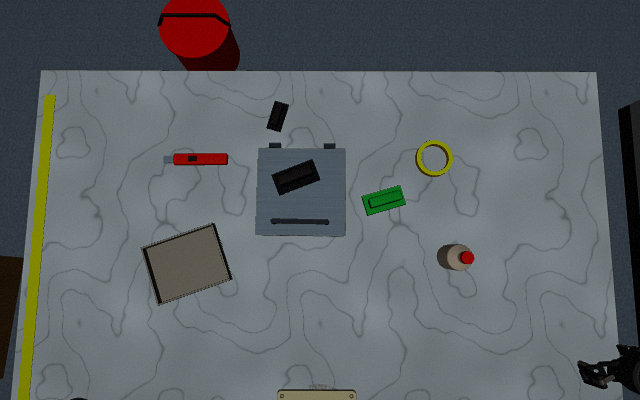

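View pics/wrist0.png

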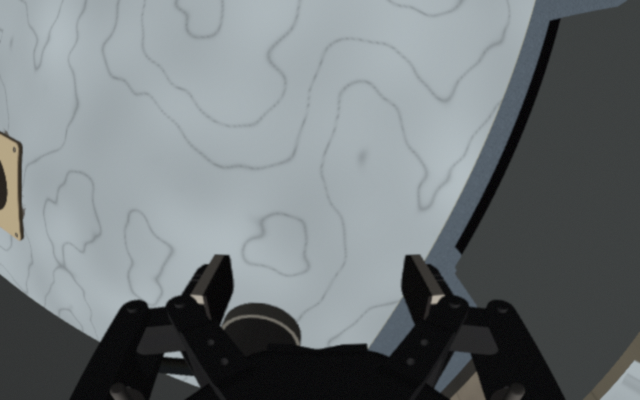

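The side and top views show the black pad on the lid, at top ~(296,177). The handle is at ~(300,221), the tray on the left at ~(187,263), the bottle at ~(458,257), and the green decoy at ~(384,200). There is also a small black decoy behind the box at ~(278,116). Next I'll zoom in and measure.

```bash
cat > h.py <<'E'
import numpy as np, cv2
from scipy.spatial.transform import Rotation as R
from bench import robot,cams
def ray(n,uv,pose=None):
    c=cams.calibration(n);K=c['intrinsics'];u,v=uv
    x=(u-K[0,2])/K[0,0];y=(v-K[1,2])/K[1,1]
    if n!='wrist':
        d=R.from_rotvec(c['attitude']).apply([x,y,1.]);return np.array(c['origin']),d/np.linalg.norm(d)
    r=np.hypot(x,y);d=np.array([np.sin(r)*x/max(r,1e-9),np.sin(r)*y/max(r,1e-9),np.cos(r)])
    M=c['mount'];p,o=pose;Rt=R.from_rotvec(o)
    return np.array(p)+Rt.apply(M[:3,3]),Rt.apply(M[:3,:3]@d)
def plane(n,uv,z,pose=None):
    o,d=ray(n,uv,pose);return o+d*(z-o[2])/d[2]
def tri(*rays):
    A=np.zeros((3,3));b=np.zeros(3)
    for o,d in rays:
        P=np.eye(3)-np.outer(d,d);A+=P;b+=P@o
    p=np.linalg.solve(A,b);return p,[float(np.linalg.norm((np.eye(3)-np.outer(d,d))@(p-o)))*1e3 for o,d in rays]
E
python3 - <<'E'
import cv2
a=cv2.imread('pics/top0.png');b=cv2.imread('pics/side0.png')
cv2.imwrite('pics/topz.png',cv2.resize(a[130:245,245:365],None,fx=5,fy=5,interpolation=cv2.INTER_CUBIC))
cv2.imwrite('pics/sidez.png',cv2.resize(b[135:265,205:365],None,fx=4.5,fy=4.5,interpolation=cv2.INTER_CUBIC))
cv2.imwrite('pics/trayz.png',cv2.resize(a[215:315,130:245],None,fx=5,fy=5,interpolation=cv2.INTER_CUBIC))
E
```

```text
(no output)
```

View pics/topz.png

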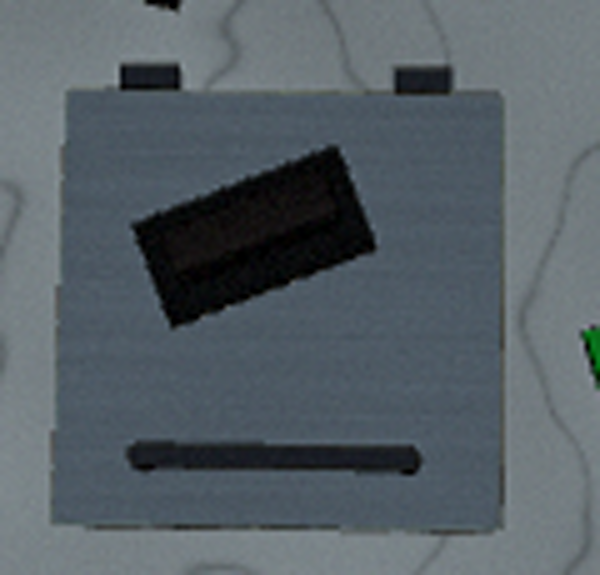

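View pics/sidez.png

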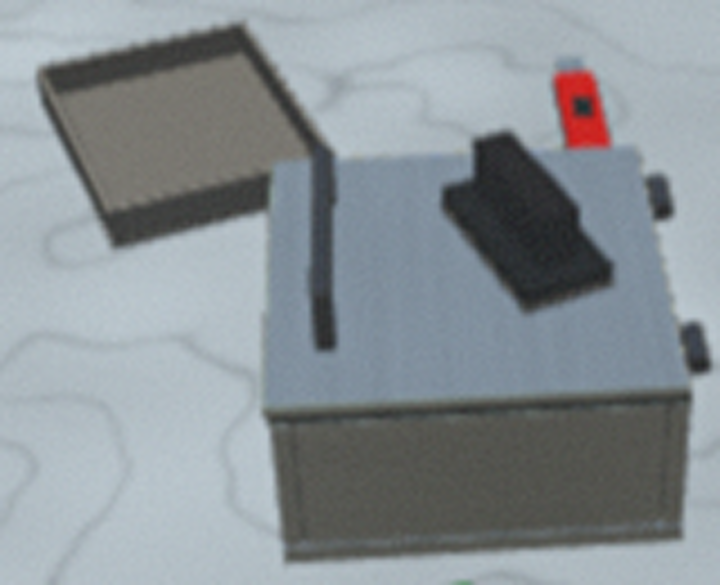

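View pics/trayz.png

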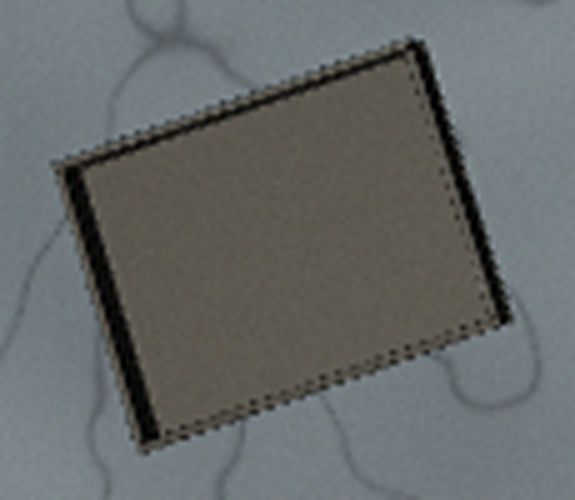

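Run:
```python
from h import *
T=lambda X,Y:(245+(X+.5)/5-.5,130+(Y+.5)/5-.5)
S=lambda X,Y:(205+(X+.5)/4.5-.5,135+(Y+.5)/4.5-.5)
TT=lambda X,Y:(130+(X+.5)/5-.5,215+(Y+.5)/5-.5)
pr=lambda n,r:print(n,np.round(r[0]*1e3,1),np.round(r[1],1))
for n,a,b in [('padB',(337,147),(612,265)),('padC',(377,248),(527,293)),('padD',(172,327),(443,195)),('handleL',(132,455),(322,155)),('handleR',(417,461),(321,297)),
  ('lidFR',(503,530),(266,408)),('lidBR',(502,92),(690,393)),('lidFL',(52,522),(273,160)),('lidBL',(67,90),(640,148))]:
    pr(n,tri(ray('top',T(*a)),ray('side',S(*b))))
L=np.array([plane('top',T(*c),.133) for c in [(133,225),(337,147),(377,248),(172,327)]])*1e3
print('pad@133',L.round(1),L.mean(0).round(1),'yaw y-axis',np.degrees(np.arctan2(*(L[0]-L[1])[[1,0]])))
print([np.linalg.norm(L[i]-L[(i+1)%4]).round(1) for i in range(4)])
L=np.array([plane('top',T(*c),.117) for c in [(52,522),(67,90),(502,92),(503,530)]])*1e3
print('lid',L.round(1),L.mean(0).round(1))
H=np.array([plane('top',T(*c),.151+.006) for c in [(132,455),(417,461)]])*1e3;print('handle',H.round(1),H.mean(0).round(1))
for n,z,cs in [('tray out rim',.032,[(52,163),(415,38),(513,322),(143,452)])]:
    L=np.array([plane('top',TT(*c),z) for c in cs])*1e3
    print(n,L.round(1),L.mean(0).round(1),[np.linalg.norm(L[i]-L[(i+1)%4]).round(1) for i in range(4)],np.degrees(np.arctan2(*(L[0]-L[1])[[1,0]])),np.degrees(np.arctan2(*(L[3]-L[2])[[1,0]])))
for n,a,b in [('trayFLrim',(52,163),(243,22)),('trayBot?',(143,452),(40,72)),('trayright',(513,322),(116,215))]:
    pr(n,tri(ray('top',TT(*a)),ray('side',S(*b))))
```

```text
padB [687.8  10.  134.7] [1.6 1.6]
padC [638.2 -10.1 134.4] [2.9 2.9]
padD [599.   91.6 128.8] [3. 3.]
handleL [532.6 107.9 149.8] [1.6 1.6]
handleR [530.8 -29.8 155.1] [2.4 2.4]
lidFR [499.8 -72.8 119.4] [3.1 3.1]
lidBR [719.7 -73.5 113.4] [0.3 0.3]
lidFL [501.5 150.3 119.4] [1.8 1.8]
lidBL [721.9 148.3 116. ] [2.8 2.8]
pad@133 [[646.6 111.3 133. ]
 [686.5  10.1 133. ]
 [635.5 -10.2 133. ]
 [595.5  91.  133. ]] [641.   50.6 133. ] yaw y-axis 111.53125303500221
[np.float64(108.9), np.float64(54.9), np.float64(108.8), np.float64(54.9)]
lid [[499.8 150.4 117. ]
 [718.7 148.1 117. ]
 [718.6 -73.3 117. ]
 [496.8 -73.2 117. ]] [608.5  38.  117. ]
handle [[530.6 106.9 157. ]
 [528.3 -30.  157. ]] [529.4  38.5 157. ]
tray out rim [[466.6 467.4  32. ]
 [533.7 277.   32. ]
 [384.7 220.   32. ]
 [317.2 411.1  32. ]] [425.5 343.9  32. ] [np.float64(201.9), np.float64(159.6), np.float64(202.7), np.float64(159.6)] 109.42430498054394 109.45499579215327
trayFLrim [468.1 467.8  31.6] [1.5 1.5]
trayBot? [320.4 412.6  29.1] [3.6 3.6]
trayright [389.6 220.   35.2] [4.7 4.7]
```

Everything agrees: pad top 133 mm, lid 117 mm, tray rim 32 mm, and the sizes match. Next I'll work out the transfer above the pad.

```bash
cat >> h.py <<'E'
def Rdown(deg):  # tool down, tool x at azimuth deg
    a=np.radians(deg/2);return R.from_rotvec(np.pi*np.array([np.cos(a),np.sin(a),0]))
def const_rows(p1,R1,N,p0=None,R0=None):
    s=robot.observe()
    if p0 is None:p0=s['position'];R0=R.from_rotvec(s['orientation'])
    w=(R0.inv()*R1).as_rotvec()/N;dR=R.from_rotvec(w)
    A=np.zeros((3,3));Rc=R0
    for i in range(N):A+=Rc.as_matrix();Rc=Rc*dR
    x=np.linalg.solve(A,(np.array(p1)-p0)*1e3)
    print('xyz',x.round(1),'rot',w.round(4),'N',N);return x,w
E
python3 - <<'E'
from h import *
const_rows([.641,.051,.25],Rdown(111.5),18)
print(plane('top',(467,257),.17),plane('top',(446,256),0.01))
E
```

```text
xyz [47.1  4.6 -1.1] rot [-0.0001 -0.0001 -0.0871] N 18
[ 0.44630356 -0.35634379  0.17      ] [ 0.44676596 -0.35006115  0.01      ]
```

```bash
python3 -m creep '[{"xyz":[47,4.6,-1.1],"delta_rot":[0,0,-0.087]},{"xyz":[47,4.6,-1.1],"delta_rot":[0,0,-0.087]},{"xyz":[47,4.6,-1.1],"delta_rot":[0,0,-0.087]},{"xyz":[47,4.6,-1.1],"delta_rot":[0,0,-0.087]},{"xyz":[47,4.6,-1.1],"delta_rot":[0,0,-0.087]},{"xyz":[47,4.6,-1.1],"delta_rot":[0,0,-0.087]},{"xyz":[47,4.6,-1.1],"delta_rot":[0,0,-0.087]},{"xyz":[47,4.6,-1.1],"delta_rot":[0,0,-0.087]},{"xyz":[47,4.6,-1.1],"delta_rot":[0,0,-0.087]},{"xyz":[47,4.6,-1.1],"delta_rot":[0,0,-0.087]},{"xyz":[47,4.6,-1.1],"delta_rot":[0,0,-0.087]},{"xyz":[47,4.6,-1.1],"delta_rot":[0,0,-0.087]},{"xyz":[47,4.6,-1.1],"delta_rot":[0,0,-0.087]},{"xyz":[47,4.6,-1.1],"delta_rot":[0,0,-0.087]},{"xyz":[47,4.6,-1.1],"delta_rot":[0,0,-0.087]},{"xyz":[47,4.6,-1.1],"delta_rot":[0,0,-0.087]},{"xyz":[47,4.6,-1.1],"delta_rot":[0,0,-0.087]},{"xyz":[47,4.6,-1.1],"delta_rot":[0,0,-0.087]},{"xyz":[0,0,0],"delta_rot":[0,0,0]},{"xyz":[0,0,0],"delta_rot":[0,0,0]}]' 100 60
python3 - <<'E'
from h import *
s=robot.observe();print(s['time'],s['position'],s['orientation'],np.round(s['joint_positions'],2))
im=cams.read_camera('wrist');cv2.imwrite('pics/w1.png',im[:,:,::-1])
E
```

```text
time: 2.65
position: [0.6409, 0.0476, 0.2508]
orientation: [1.772, 2.594, -0.002]
wrist_force: [0.4, 0.1, -0.8]
opening: 0.0853
2.65 [0.6408659  0.04764754 0.2508162 ] [ 1.77168994e+00  2.59395464e+00 -1.92971838e-03] [ 0.1   0.62 -0.38  1.51  0.25  1.06  0.04]
```

View pics/w1.png

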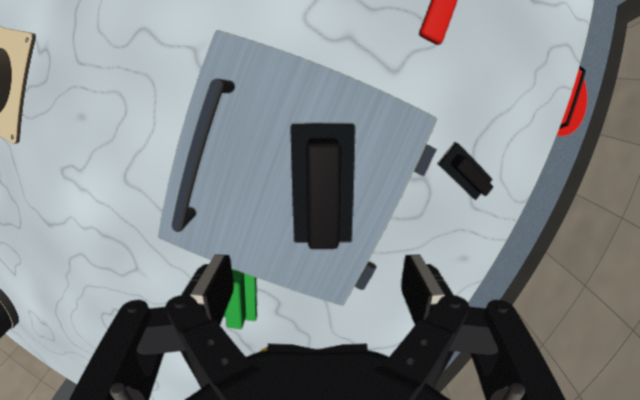

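The wrist view shows the pad base from (291,124) to (354,242), the ridge from (308,139) to (339,248), and the handle bar from (222,83) to (180,228).

Run:
```python
from h import *
p=([0.6408659,0.04764754,0.2508162],[1.77168994,2.59395464,-0.00192972])
W=lambda uv,z:(plane('wrist',uv,z,p)*1e3).round(1)
L=np.array([W(c,.133) for c in [(291,125),(354,124),(353,242),(293,242)]]);print('base',L,L.mean(0))
L=np.array([W(c,.169) for c in [(307,139),(340,139),(339,247),(308,247)]]);print('ridge',L,L.mean(0),[np.linalg.norm(L[i]-L[(i+1)%4]).round(1) for i in range(4)],np.degrees(np.arctan2(*(L[0]-L[3])[[1,0]])),np.degrees(np.arctan2(*(L[1]-L[2])[[1,0]])))
print('handle',W((217,86),.151),W((178,224),.151))
T=lambda X,Y:(245+(X+.5)/5-.5,130+(Y+.5)/5-.5)
for a,b in [((337,147),(353,242)),((172,327),(291,125)),((133,225),(354,124))]:
    r=tri(ray('top',T(*a)),ray('wrist',b,p));print('pad',r[0].round(4),np.round(r[1],1))
for a,b in [((132,455),(215,84)),((417,461),(181,224))]:
    r=tri(ray('top',T(*a)),ray('wrist',b,p));print('handle',r[0].round(4),np.round(r[1],1))
const_rows([.641,.051,.139],Rdown(111.5),3)
```

```text
base [[598.6  94.3 133. ]
 [647.4 114.4 133. ]
 [689.6  14.  133. ]
 [637.2  -6.4 133. ]] [643.2    54.075 133.   ]
ridge [[614.8  92.9 169. ]
 [637.1 101.6 169. ]
 [669.9  20.9 169. ]
 [646.4  11.8 169. ]] [642.05  56.8  169.  ] [np.float64(23.9), np.float64(87.1), np.float64(25.2), np.float64(87.0)] 111.28799827838162 112.11896971090562
handle [532.5 106.1 151. ] [531.  -21.7 151. ]
pad [0.6899 0.0106 0.1256] [1.9 1.9]
pad [0.5977 0.0925 0.1161] [0.2 0.2]
pad [0.6502 0.1137 0.1118] [0.1 0.1]
handle [0.5309 0.1073 0.1528] [0.1 0.1]
handle [ 0.5293 -0.0301  0.1354] [0.4 0.4]
xyz [ 1.4  0.5 37.3] rot [-0.0003  0.0004 -0.0015] N 3
```

```bash
python3 -m creep '[{"xyz":[4.6,3,30],"delta_rot":[0,0,0]},{"xyz":[0,0,30],"delta_rot":[0,0,0]},{"xyz":[0,0,25],"delta_rot":[0,0,0]},{"xyz":[0,0,15],"delta_rot":[0,0,0]},{"xyz":[0,0,11],"delta_rot":[0,0,0]},{"xyz":[0,0,0],"delta_rot":[0,0,0]}]'
python3 -m creep '[{"xyz":[0,0,0],"delta_rot":[0,0,0]},{"xyz":[0,0,0],"delta_rot":[0,0,0]},{"xyz":[0,0,0],"delta_rot":[0,0,0]},{"xyz":[0,0,0],"delta_rot":[0,0,0]},{"xyz":[0,0,0],"delta_rot":[0,0,0]},{"xyz":[0,0,0],"delta_rot":[0,0,0]}]' 0 60
```

```text
time: 3.45
position: [0.6419, 0.0534, 0.1397]
orientation: [-1.772, -2.594, 0.001]
wrist_force: [-0.2, 0.4, 0.2]
opening: 0.0854
time: 4.2
position: [0.6426, 0.054, 0.1408]
orientation: [1.77, 2.594, 0.002]
wrist_force: [-0.1, -0.4, 6.0]
opening: 0.0251
```

```bash
python3 -m creep '[{"xyz":[0,0,-8],"delta_rot":[0,0,0]},{"xyz":[0,0,-16],"delta_rot":[0,0,0]},{"xyz":[0,0,-25],"delta_rot":[0,0,0]},{"xyz":[0,0,-25],"delta_rot":[0,0,0]},{"xyz":[0,0,-16],"delta_rot":[0,0,0]},{"xyz":[0,0,0],"delta_rot":[0,0,0]}]'
python3 - <<'E'
from h import *
s=robot.observe();print(s['time'],s['position'],s['orientation'],s['wrist_force'])
im=cams.read_camera('wrist');cv2.imwrite('pics/w2.png',im[:,:,::-1])
im=cams.read_camera('side');cv2.imwrite('pics/s2.png',im[:,:,::-1])
const_rows([.4255,.344,.160],Rdown(109.4),10)
E
```

```text
time: 4.95
position: [0.6427, 0.054, 0.2316]
orientation: [1.77, 2.593, 0.003]
wrist_force: [0.3, 0.2, -3.1]
opening: 0.0253
4.95 [0.64273281 0.05400156 0.23157108] [1.77005104 2.59305567 0.00273243] [ 0.3374641   0.16069186 -3.14728351]
xyz [ 34.8 -10.1   7. ] rot [-0.0001 -0.      0.0034] N 10
```

View pics/w2.png

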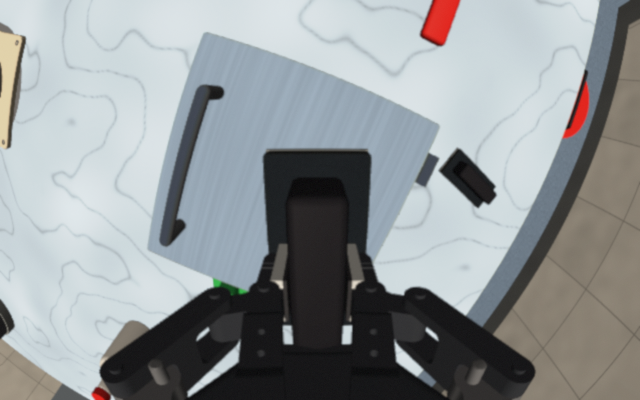

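View pics/s2.png

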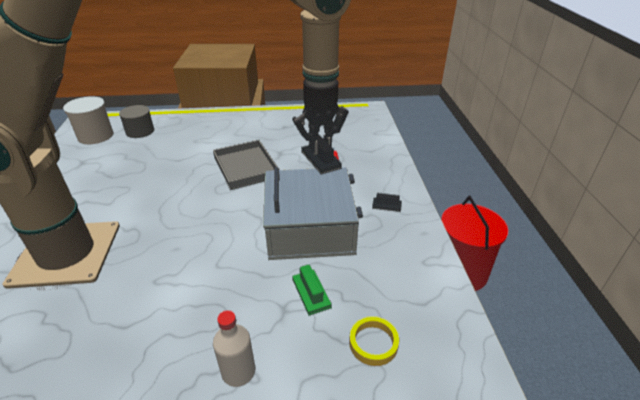

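The wrist and side views show the pad held level and clear of the lid. Next, over to the tray.

```bash
python3 -m creep '[{"xyz":[20,-6,0],"delta_rot":[0,0,0.003]},{"xyz":[36,-10.5,0],"delta_rot":[0,0,0.003]},{"xyz":[36,-10.5,0],"delta_rot":[0,0,0.003]},{"xyz":[36,-10.5,0],"delta_rot":[0,0,0.003]},{"xyz":[36,-10.5,0],"delta_rot":[0,0,0.003]},{"xyz":[36,-10.5,0],"delta_rot":[0,0,0.004]},{"xyz":[36,-10.5,10],"delta_rot":[0,0,0.004]},{"xyz":[36,-10.5,15],"delta_rot":[0,0,0.004]},{"xyz":[36,-10.5,20],"delta_rot":[0,0,0.004]},{"xyz":[25,-7,15],"delta_rot":[0,0,0.003]},{"xyz":[15,-4,10],"delta_rot":[0,0,0]},{"xyz":[0,0,0],"delta_rot":[0,0,0]},{"xyz":[0,0,0],"delta_rot":[0,0,0]}]'
python3 - <<'E'
from h import *
s=robot.observe();print(s['time'],s['position'],s['orientation'],s['wrist_force'])
im=cams.read_camera('wrist');cv2.imwrite('pics/w3.png',im[:,:,::-1])
const_rows([.4255,.344,.060],Rdown(109.4),4)
E
```

```text
time: 6.68
position: [0.4265, 0.3435, 0.1604]
orientation: [1.816, 2.562, -0.0]
wrist_force: [0.6, 0.2, -3.1]
opening: 0.0251
6.675 [0.4265433  0.34350884 0.1603869 ] [ 1.81606873e+00  2.56215580e+00 -1.39345763e-04] [ 0.61972836  0.17854262 -3.05839459]
xyz [ 0.3 -0.3 25.1] rot [ 0.0003  0.0002 -0.0005] N 4
```

View pics/w3.png

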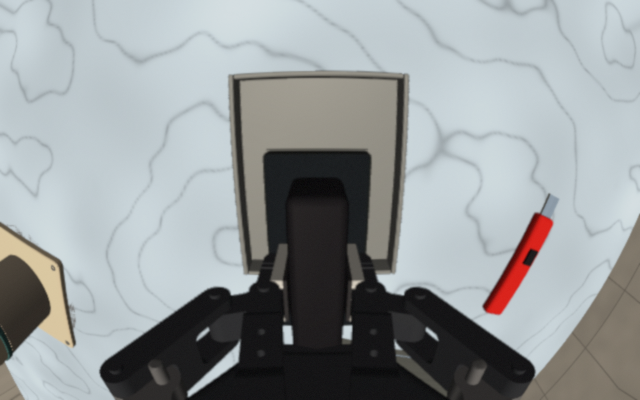

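The tray, columns 230–408 in the wrist view, is aligned and centred with the pad. Lowering.

```bash
python3 -m creep '[{"xyz":[0,0,20],"delta_rot":[0,0,0]},{"xyz":[0,0,35],"delta_rot":[0,0,0]},{"xyz":[0,0,35],"delta_rot":[0,0,0]},{"xyz":[0,0,22],"delta_rot":[0,0,0]},{"xyz":[0,0,10],"delta_rot":[0,0,0]},{"xyz":[0,0,4],"delta_rot":[0,0,0]},{"xyz":[0,0,2],"delta_rot":[0,0,0]},{"xyz":[0,0,1.5],"delta_rot":[0,0,0]},{"xyz":[0,0,1],"delta_rot":[0,0,0]},{"xyz":[0,0,0],"delta_rot":[0,0,0]}]'
```

```text
time: 7.98
position: [0.4257, 0.3446, 0.0298]
orientation: [1.815, 2.564, 0.001]
wrist_force: [0.1, 0.2, -2.3]
opening: 0.0247
```

```bash
python3 -m creep '[{"xyz":[0,0,1],"delta_rot":[0,0,0]},{"xyz":[0,0,1],"delta_rot":[0,0,0]},{"xyz":[0,0,0],"delta_rot":[0,0,0]}]'
```

```text
time: 8.35
position: [0.4258, 0.3446, 0.0288]
orientation: [1.814, 2.564, 0.001]
wrist_force: [-2.4, -1.4, 9.7]
opening: 0.0252
```

```bash
python3 -m creep '[{"xyz":[0,0,-0.5],"delta_rot":[0,0,0]},{"xyz":[0,0,0],"delta_rot":[0,0,0]},{"xyz":[0,0,0],"delta_rot":[0,0,0]},{"xyz":[0,0,0],"delta_rot":[0,0,0]},{"xyz":[0,0,-10],"delta_rot":[0,0,0]},{"xyz":[0,0,-25],"delta_rot":[0,0,0]},{"xyz":[0,0,-50],"delta_rot":[0,0,0]},{"xyz":[0,0,-50],"delta_rot":[0,0,0]},{"xyz":[0,0,-50],"delta_rot":[0,0,0]},{"xyz":[0,0,-20],"delta_rot":[0,0,0]},{"xyz":[0,0,0],"delta_rot":[0,0,0]}]' 75
python3 - <<'E'
from h import *
s=robot.observe();print(s['time'],s['position'],s['orientation'],s['wrist_force'])
im=cams.read_camera('wrist');cv2.imwrite('pics/w4.png',im[:,:,::-1])
const_rows([.531,.0385,.220],Rdown(89.4),9)
E
```

```text
time: 9.72
position: [0.4264, 0.3452, 0.2352]
orientation: [1.814, 2.563, 0.007]
wrist_force: [0.8, 0.8, -0.3]
opening: 0.0638
9.725 [0.42638982 0.34515343 0.23524216] [1.81433956 2.56307449 0.00650724] [ 0.79892789  0.7697481  -0.30377337]
xyz [-35.7   5.3   1.5] rot [ 0.0001 -0.      0.0388] N 9
```

View pics/w4.png

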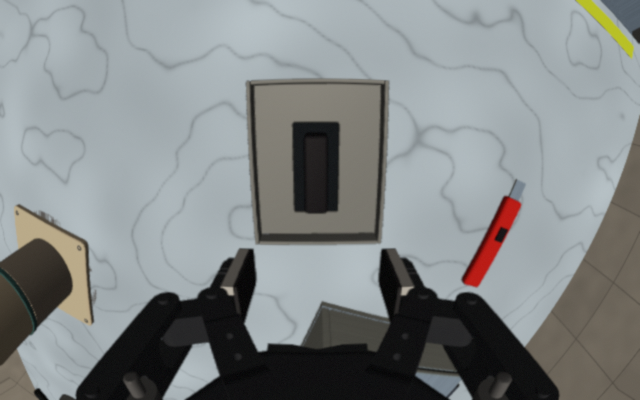

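The pad sits flat and centred in the tray, at wrist px (316,167). Next, above the handle.

```bash
python3 -m creep '[{"xyz":[-20,3,0],"delta_rot":[0,0,0.03]},{"xyz":[-36,5,0],"delta_rot":[0,0,0.036]},{"xyz":[-36,5,0],"delta_rot":[0,0,0.04]},{"xyz":[-36,5,0],"delta_rot":[0,0,0.04]},{"xyz":[-36,5,0],"delta_rot":[0,0,0.04]},{"xyz":[-36,5,0],"delta_rot":[0,0,0.04]},{"xyz":[-36,5,0],"delta_rot":[0,0,0.04]},{"xyz":[-36,6,0],"delta_rot":[0,0,0.04]},{"xyz":[-30,5,0],"delta_rot":[0,0,0.03]},{"xyz":[-19,4,0],"delta_rot":[0,0,0.016]},{"xyz":[0,0,0],"delta_rot":[0,0,0]},{"xyz":[0,0,0],"delta_rot":[0,0,0]}]'
python3 - <<'E'
from h import *
s=robot.observe();print(s['time'],s['position'],s['orientation'],s['wrist_force'])
im=cams.read_camera('wrist');cv2.imwrite('pics/w5.png',im[:,:,::-1])
E
```

```text
time: 11.28
position: [0.5281, 0.0393, 0.2329]
orientation: [-2.233, -2.208, -0.0]
wrist_force: [-0.1, -0.6, 0.2]
opening: 0.0637
11.275 [0.52808758 0.03926883 0.23288745] [-2.23332780e+00 -2.20793333e+00 -3.91547398e-04] [-0.14841386 -0.62847539  0.15224814]
```

View pics/w5.png

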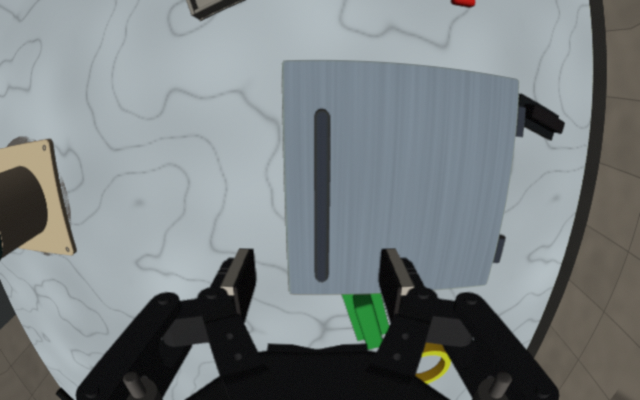

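Run:
```python
from h import *
p=([0.52808758,0.03926883,0.23288745],[-2.23332780,-2.20793333,-0.00039155])
p1=([0.6408659,0.04764754,0.2508162],[1.77168994,2.59395464,-0.00192972])
for c in [(322,110),(321.5,281),(322,195)]: print((plane('wrist',c,.151,p)*1e3).round(1))
T=lambda X,Y:(245+(X+.5)/5-.5,130+(Y+.5)/5-.5)
for b,c,t in [((322,110),(219,81),(132,455)),((321.5,281),(178,228),(417,461))]:
    for r in (tri(ray('wrist',b,p),ray('wrist',c,p1)),tri(ray('wrist',b,p),ray('top',T(*t)))): print(r[0].round(4),np.round(r[1],1))
```

```text
[531.9 111.9 151. ]
[530.6 -29.5 151. ]
[531.4  48.1 151. ]
[0.532  0.1109 0.1486] [0.9 0.9]
[0.5325 0.1108 0.1233] [0.3 0.3]
[ 0.5308 -0.0288  0.1494] [1.5 1.5]
[ 0.5297 -0.0302  0.1498] [0.9 0.9]
```

The bar is at x≈531, y≈40, z≈150 mm. Descending with the jaws astride it, then closing.

```bash
python3 -m creep '[{"xyz":[0,3,25],"delta_rot":[0,0,0]},{"xyz":[0,0,30],"delta_rot":[0,0,0]},{"xyz":[0,0,24],"delta_rot":[0,0,0]},{"xyz":[0,0,14],"delta_rot":[0,0,0]},{"xyz":[0,0,8],"delta_rot":[0,0,0]},{"xyz":[0,0,0],"delta_rot":[0,0,0]}]'
python3 -m creep '[{"xyz":[0,0,0],"delta_rot":[0,0,0]},{"xyz":[0,0,0],"delta_rot":[0,0,0]},{"xyz":[0,0,0],"delta_rot":[0,0,0]},{"xyz":[0,0,0],"delta_rot":[0,0,0]},{"xyz":[0,0,0],"delta_rot":[0,0,0]},{"xyz":[0,0,0],"delta_rot":[0,0,0]}]' 0 90
```

```text
time: 12.08
position: [0.5315, 0.0383, 0.1321]
orientation: [-2.235, -2.208, 0.0]
wrist_force: [-0.8, -0.2, 1.0]
opening: 0.0647
time: 12.82
position: [0.5316, 0.0379, 0.1328]
orientation: [2.235, 2.206, 0.001]
wrist_force: [-0.7, -0.8, 6.2]
opening: 0.0089
```

```bash
python3 -m creep '[{"xyz":[0,0.2,-1],"delta_rot":[0.005,0,0]},{"xyz":[0,0.2,-1],"delta_rot":[0.005,0,0]},{"xyz":[0,0.2,-1],"delta_rot":[0.005,0,0]},{"xyz":[0,0.2,-1],"delta_rot":[0.005,0,0]},{"xyz":[0,0,0],"delta_rot":[0,0,0]}]'
```

```text
time: 13.45
position: [0.5317, 0.0379, 0.1349]
orientation: [-2.225, -2.196, 0.024]
wrist_force: [3.0, 1.4, -20.4]
opening: 0.0092
```

```bash
python3 -m creep '[{"xyz":[0,0.2,-1],"delta_rot":[0.005,0,0]},{"xyz":[0,0.2,-1],"delta_rot":[0.005,0,0]},{"xyz":[0,0.2,-1],"delta_rot":[0.005,0,0]},{"xyz":[0,0,0],"delta_rot":[0,0,0]}]'
```

```text
time: 13.95
position: [0.533, 0.0379, 0.1406]
orientation: [-2.218, -2.19, 0.038]
wrist_force: [-2.3, -0.3, 0.8]
opening: 0.009
```

```bash
python3 -m creep '[{"xyz":[0,0.3,-1],"delta_rot":[0.005,0,0]},{"xyz":[0,0.3,-1],"delta_rot":[0.005,0,0]},{"xyz":[0,0.3,-1],"delta_rot":[0.005,0,0]},{"xyz":[0,0,0],"delta_rot":[0,0,0]}]'
```

```text
time: 14.45
position: [0.5333, 0.0379, 0.1425]
orientation: [-2.21, -2.181, 0.057]
wrist_force: [-5.4, 0.2, 3.4]
opening: 0.0091
```

```bash
python3 -m creep '[{"xyz":[0,0.3,-1.5],"delta_rot":[0.008,0,0]},{"xyz":[0,0.3,-1.5],"delta_rot":[0.008,0,0]},{"xyz":[0,0.3,-1.5],"delta_rot":[0.008,0,0]},{"xyz":[0,0.3,-1.5],"delta_rot":[0.008,0,0]},{"xyz":[0,0,0],"delta_rot":[0,0,0]}]'
python3 - <<'E'
from h import *
s=robot.observe();print(s['time'],s['position'],R.from_rotvec(s['orientation']).as_matrix().round(3).tolist(),s['wrist_force'])
for n in ['side','wrist']:
    im=cams.read_camera(n);cv2.imwrite(f'pics/{n}6.png',im[:,:,::-1])
b=cv2.imread('pics/side6.png')
cv2.imwrite('pics/sidez6.png',cv2.resize(b[115:265,205:365],None,fx=4,fy=4,interpolation=cv2.INTER_CUBIC))
E
```

```text
time: 15.08
position: [0.5342, 0.0379, 0.1476]
orientation: [-2.192, -2.163, 0.093]
wrist_force: [-4.9, -0.2, -1.2]
opening: 0.0089
15.075 [0.53417584 0.03786951 0.14764264] [[0.013, 0.996, -0.085], [1.0, -0.013, 0.001], [-0.0, -0.085, -0.996]] [-4.89674484 -0.19908467 -1.19685336]
```

View pics/sidez6.png

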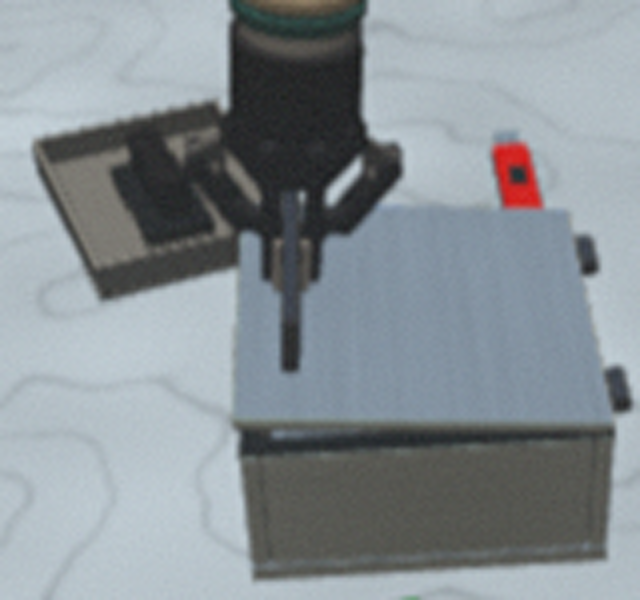

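View pics/wrist6.png

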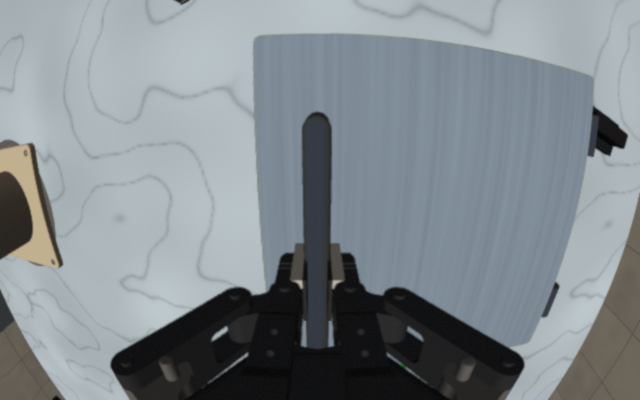

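The side view shows the lid ajar with the seal broken, and the bar centred between the pads. I'll raise it the rest of the way.

```bash
python3 -m creep '[{"xyz":[0,0,-1.5],"delta_rot":[0.0075,0,0]},{"xyz":[0,0,-1.5],"delta_rot":[0.0075,0,0]},{"xyz":[0,0,-1.5],"delta_rot":[0.0075,0,0]},{"xyz":[0,0.1,-1.5],"delta_rot":[0.0075,0,0]},{"xyz":[0,0.1,-1.5],"delta_rot":[0.0075,0,0]},{"xyz":[0,0.1,-1.5],"delta_rot":[0.007,0,0]},{"xyz":[0,0.1,-1.5],"delta_rot":[0.007,0,0]},{"xyz":[0,0,0],"delta_rot":[0,0,0]},{"xyz":[0,0,0],"delta_rot":[0,0,0]}]'
python3 - <<'E'
from h import *
s=robot.observe();m=R.from_rotvec(s['orientation']).as_matrix();g=np.array(s['position'])-.019*m[:,2]
print(s['time'],g,m[0,2],s['wrist_force'],s['opening'])
for dz in [g[2]-.1518]:
    th=np.arcsin(0) 
    from scipy.optimize import brentq
    th=brentq(lambda t:190*np.sin(t)+44*np.cos(t)-44-dz*1e3,0,.5);print(th,223*np.sin(th))
for n in ['side','top']:
    im=cams.read_camera(n);cv2.imwrite(f'pics/{n}7.png',im[:,:,::-1])
b=cv2.imread('pics/side7.png')
cv2.imwrite('pics/sidez7.png',cv2.resize(b[115:265,205:365],None,fx=4,fy=4,interpolation=cv2.INTER_CUBIC))
E
```

```text
time: 16.3
position: [0.5369, 0.0378, 0.1584]
orientation: [-2.166, -2.138, 0.143]
wrist_force: [-5.4, 1.1, -0.8]
opening: 0.0092
16.3 [0.53948275 0.03779016 0.17726854] -0.13357719322180245 [-5.44592077  1.10010186 -0.80658681] 0.009180509875008949
0.1366277013791151 30.37327423291274
```

View pics/sidez7.png

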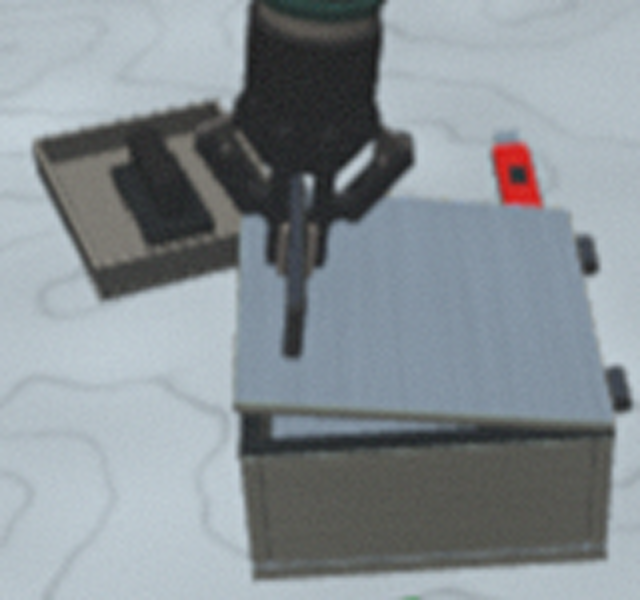

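View pics/top7.png

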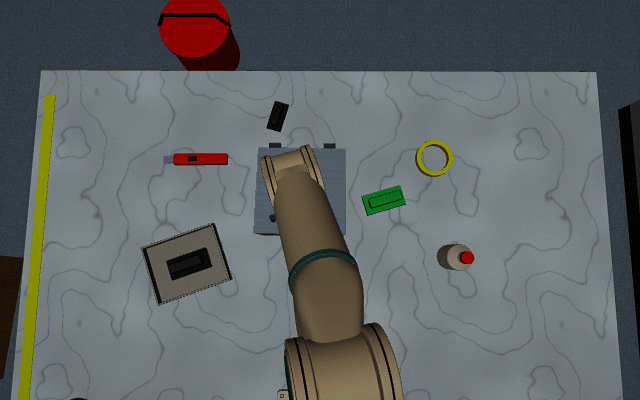

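Run:
```python
from h import *
S7=lambda X,Y:(205+(X+.5)/4-.5,115+(Y+.5)/4-.5)
S0=lambda X,Y:(205+(X+.5)/4.5-.5,135+(Y+.5)/4.5-.5)
for n,uv in [('FR top shut',S0(266,408)),('FR top now',S7(236,403)),('FR bottom now',S7(236,410)),('box FR rim now',S7(242,452)),('box rim shut',S0(272,417))]:
    o,d=ray('side',uv);t=(-.0733-o[1])/d[1];print(n,(o+t*d).round(4))
```

```text
FR top shut [ 0.5029 -0.0733  0.1203]
FR top now [ 0.5051 -0.0733  0.1497]
FR bottom now [ 0.5047 -0.0733  0.1446]
box FR rim now [ 0.5054 -0.0733  0.1129]
box rim shut [ 0.5054 -0.0733  0.1139]
```

Visually the front corner has risen 29.4 mm, and kinematics gives 30.4 mm, so the two agree. Handing in.

```bash
python3 -c "
from bench import workorder,robot
print(workorder.hand_in());s=robot.observe();print(s['time'],s['position'],s['opening'],s['wrist_force'])"
```

```text
the job is handed in; nothing more can be done
None
the job is handed in; nothing more can be done
```

I moved the black pad off the lid and set it flat in the middle of the tray. Then I gripped the handle, pulled the lid up slowly until the seal broke, and handed in at about 16.4 s, still holding the handle.

- **Gap:** the arm's position gives a front gap of about 30.4 mm, and the side camera shows the front corner risen about 29.4 mm. All position readings during the lift stayed below that final height, far under 90 mm.
- **Force:** the highest wrist force in the readings was about 21 N, as the seal resisted. At the end the tool felt a steady pull of about 5 N toward the robot.
- **Bystanders:** in the last top view the bottle, tape, knife and both look-alike pads look unmoved.
- **Checks that disagreed:**
  - The finger opening read 9 mm on the 12 mm bar, yet the pictures show the bar held between the pads and moving with the lid.
  - The vertical force at the end was about 1 N instead of the expected 3.5 N.
  - Some height measurements during setup were off by 5 to 28 mm. I used the ones that agreed with each other.

I got no state reading after handing in, so the final second is unchecked.

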